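# Free the chopstick rest jammed in the dish drainer's chute

## Task

The blue chopstick rest has slid down the drain chute of the dish rack and jammed crosswise under the orange cover. Push it back up the chute with a finger through the slot until it is out from under the cover, then lift it out and set it down gently, right way up and flat, in the wooden tray beside the white one already there. Don't drop it, and leave the white rest, bowl, cup and cruet where they are.

Things in the scene. Friction and masses are not known exactly. Their poses are not given: they have to be found in the camera images.
- chopstick_rest: Jammed blue chopstick rest, about 40 g: 18 mm wide (x) by 66 mm long (y); middle 36 mm is a saddle 10 mm high, the ends rise to 14 mm. Origin: centre of the underside; z: out of its top. Starts lying across the chute, its y within 0.2 rad of the chute's y, centre about 65 mm downhill of the cover's upper edge; the walls stop it going further down. Friction holds it wherever it is left in the chute.
- chute: Fixed steel drain chute, sloping 10 degrees. Origin: on the floor's top face, centre line, under the cover's uphill edge, 42 mm above the counter. x: uphill along the floor; y: level, across; z: square off the floor. Floor from x = -150 to 120 mm. Inner width 92 mm for x above -30 mm, tapering evenly to 44 mm at x = -120, then 44 mm. Walls 3 mm thick, 19 mm high. Open above for x = 0 to 120 mm.
- slot (a point): Centre of the slot in the orange cover over the lower chute, level with the cover's top, axes as chute, at its x = -65, z = 22 mm. The cover is two strips from chute x = -130 to 0 mm, 19 to 22 mm off the floor, each reaching from a wall to 21 mm from the centre line. The 42 mm slot between takes shut fingers but is too narrow to lift the crosswise rest through.
- drainer: The fixed dish rack that carries the chute. Origin on the counter straight below the chute's origin; x: level, uphill; z up. Its drip tray begins at x = 118 mm (rim 77 mm high, drip floor 61 mm) and ends at 398 mm, 320 mm wide; side wires up to 130 mm high, plates to 220 mm high from x = 240 mm on. A 10 mm high drip pan lies under the outlet, x = -220 to -130 mm.
- tray: Fixed shallow wooden tray on the counter, 220 mm long (x) by 120 mm (y), walls 5 mm thick and 16 mm high, floor 5 mm thick. Origin: centre of the underside, on the counter; z up.
- spare_rest: White chopstick rest already in the tray, loose, same shape, size and axes as the blue one. Origin: centre of the underside. It lies across the tray (its y roughly along the tray's y), centre within 50 mm of the tray's middle along the tray's x, so there is always room for the blue one on the emptier side.
- rice_bowl: White ceramic rice bowl, 116 mm across, 58 mm high, loose bystander. Origin: centre of the underside.
- green_cup: Green plastic cup, 72 mm across, 90 mm high, loose bystander. Origin: centre of the underside.
- cruet: Glass cruet with a dark twist cap, 68 mm across, 165 mm high, loose bystander. Origin: centre of the underside.
Mind the look-alikes: they are no part of the job. Several things have the shape of the chopstick_rest; the one meant has the colours described above.

How it is judged (in metres and radians):
On the way, in this order (a step that is already met when the one before it is completed fails the run):
1. the blue rest has been pushed back up the chute, out from under the cover (its centre over 10 mm uphill of the cover's edge), still lying in the chute (x of chopstick_rest in the frame of chute between 0.01 and 0.12 m and z of chopstick_rest in the frame of chute below 0.012 m and y of chopstick_rest in the frame of chute between -0.05 and 0.05 m), for 0.1 s.
2. the blue rest has been lifted out of the chute, its underside over 35 mm off the chute's floor (z of chopstick_rest in the frame of chute above 0.035 m), for 0.1 s.
At the end, for the whole second after the job is handed in: The blue rest lies at rest inside the wooden tray, right way up and flat on its floor (tilt under 0.12 rad, underside within 4 mm of the tray's floor), with the white rest, bowl, cup and cruet not moved more than 30 mm (x of chopstick_rest in the frame of tray between -0.106 and 0.106 m and y of chopstick_rest in the frame of tray between -0.056 and 0.056 m and z of chopstick_rest in the frame of tray between 0 and 0.009 m and angle between chopstick_rest's own z axis and vertical below 0.12 rad and linear speed of chopstick_rest below 0.02 m/s); the robot touches nothing.
It fails at once if the white rest, bowl, cup or cruet was moved by more than 30 mm (distance of any of rice_bowl, green_cup, cruet, spare_rest from where it was at the start of the episode above 0.03 m).
It fails at once if the blue rest was dropped (faster than 0.7 m/s, a fall of 25 mm, while out of the fingers) (linear speed of chopstick_rest above 0.7 m/s and contact force between the fingers and chopstick_rest below 0.05 N).
It also fails if it takes over 59 s, if anything falls off the work surface, if the arm or the gripper's body presses on something with over 40 N, if the wrist force passes 120 N, or if a joint passes its speed limit or range.

## Robot

A 6-joint arm with a two-finger parallel gripper is mounted at the origin on the work surface. World frame = base frame: x ahead of the robot, y to its left, z up, the work surface at z = 0. Lengths are in mm, angles in rad, forces in N, time in s.
With the tool pointing down it reaches from about 275 to 750 mm from the base axis. Payload 10.2 kg.
Tool frame: the origin (TCP) lies midway between the tips of the shut fingers; the grasp point (between the pads) lies 19 mm behind it; y points along the fingers, z is the direction in which the jaws open and shut, and the axes are right-handed (so a half turn about y gives the same grasp; the last joint's range is limited). The gripper opens to 85 mm and grips with 20 to 120 N. Pads are 22 mm wide; open, the fingers measure 114 mm over their backs; the gripper's body (76 mm by 85 mm) begins 54 mm behind the grasp point. The pads swing forward as they close: fully open they stand 13 mm farther back than shut.
Start: joints at [-1.495, 0.313, 1.498, -0, 1.331, -0.223], TCP at [154.533, -501.748, 231.294] pointing down, gripper open.
Joint ranges: [-2.94, 2.94], [-0.97, 2.17], [0.19, 2.56], [-1.23, 4.37], [0.02, 3.11], [-2.88, 2.88]. Speed limits (rad/s): [2.39, 2.39, 3.01, 3.14, 3.14, 3.14].

## Interface

Orientations are given as a unit quaternion [w, x, y, z].
In Python, from rig import ctrl gives the robot as it stands.
- The arm moves only by the shell command python3 -m inch 'ROWS' [OPENING] [FORCE]. ROWS is JSON, one flat list of numbers, 6 for each row, row after row: the shift along the tool's x, y, z in cm, then the turn, a rotation vector about the tool's x, y, z in rad. A call has 1 to 8 rows; each row is the pose to reach, as a shift and turn from the pose commanded when the call began, along the tool's axes at that moment; what a row does not reach only later rows make up. A row lasts 1/12 s, in which the tool goes at most 41.7 mm and 7.16 degrees, less where a joint would pass 70% of its speed; a pose out of reach is approached as far as the arm can. A call with a gripper value outside its range is refused whole. OPENING is the gripper command: -1 is fully open, 1 is shut, values between are in proportion, set as the call begins (- or left out, the last holds). The fingers move at their own pace and stop on an object; FORCE is the grip in N (left out, the last holds). Time passes only in rows, so rows that repeat a pose let the fingers close. It gives the time, the measured TCP pose, the force and the opening at its end, in the units of the state.
- ctrl.sense(): the state, without advancing time (a new reading comes with each control period).
- ctrl.capture(name): name is "side" or "top" or "wrist"; returns the picture (420x560x3 uint8, red, green, blue); there is no depth.
- ctrl.get_calibration(name): a dict with "fx", "fy", "cx", "cy" (pixels), "world_to_cam" (4x4, takes a point from world to camera coordinates). Camera axes: x right, y down, z forward; pixel columns grow to the right and rows downward; lengths in mm; the calibration is good to about 2 mm. A picture is of the moment at which its call begins: read the wrist's pose just before it. get_calibration takes no time and is no camera call; for the wrist camera it gives the pose at the moment of the call.
- ctrl.finish_job(): hands the job in, once; it reports no verdict.
Trained networks look in the newest picture that a camera, given by its name, has taken for a name from the list of things; names that differ only in an ending like _2 or _b are one class to them, and where a whole thing is asked for, a point or a joint stands for the part that bears it (a point fixed in the world has none). Each returns a list of dicts, best first, with "score" (0 to 1); they miss things now and then, are a little off and sometimes report something else, mostly with a low value. They report only what shows in the picture. A call takes as long as a camera call. They do not tell look-alikes from the thing itself.
- ctrl.search_frame(thing, camera): "uv" ([column, row] in pixels, amid what is visible of it).
The state is a dict: "time_s": time; "joints": joint angles; "dq": joint speeds; "tau": joint torques, N m; "eef_pos": TCP position; "ee_rot": TCP orientation; "force": force on the tool from outside, world axes, zero at the start; "wrist_torque": the same for the moment, N m; "grip_width": opening from 0.0 (shut) to 1.0 (fully open).
Only numpy, scipy, OpenCV 4.12 (cv2) and the standard library are available. Lean on these libraries where they do the work, as an engineer would, in place of code of your own. Each camera call takes 0.05 s, during which the arm holds its last target.

## Working session

There is one attempt and no reset: what is moved stays moved. The work goes in short steps, Python scripts to look and compute and a shell command to move; the robot and the scene stay as the last step left them, time stands still between calls to the robot, and variables do not carry over. Pictures are saved under pics/ and viewed, and the job is handed in when it is done.

```bash
ls; mkdir -p pics
python3 - <<'E'
from rig import ctrl
import cv2,numpy as np
s=ctrl.sense();print(s)
for n in("top","side"):
    im=ctrl.capture(n);cv2.imwrite(f"pics/{n}0.png",im[:,:,::-1])
    c=ctrl.get_calibration(n);print(n,c)
    for t in("chopstick_rest","chute","tray","spare_rest","drainer"):
        print(t,[(np.round(d["uv"]),round(d["score"],2)) for d in ctrl.search_frame(t,n)][:4])
E
```

```text
pics
{'time_s': 0.0, 'joints': array([-1.49537779e+00,  3.13494045e-01,  1.49847910e+00,  3.21179805e-05,
        1.33103633e+00, -2.23367635e-01]), 'dq': array([-1.57954479e-03,  3.14460502e-04, -1.00774463e-03, -1.27379120e-03,
       -4.88111478e-05, -7.44378682e-04]), 'tau': array([ 3.52117313e-04, -4.12265790e+01, -2.59738612e+01, -1.78491005e-04,
        4.16212308e-03, -5.21319265e-06]), 'eef_pos': array([ 154.53006352, -501.45059825,  230.69673889]), 'ee_rot': array([ 0.10528968, -0.10519364,  0.6997297 , -0.69873223]), 'force': array([-0.28112559,  0.04230161,  0.10258152]), 'wrist_torque': array([-0.00968407, -0.03562826,  0.00369532]), 'grip_width': 1.0000374457250578}
top {'fx': 457.93835259478567, 'fy': 457.93835259478567, 'cx': 282.5208733754006, 'cy': 206.5836609417387, 'world_to_cam': array([[ 3.89822588e-03, -9.99791520e-01,  2.00429442e-02,
        -8.98886624e+01],
       [-9.82839555e-01, -7.52699184e-03, -1.84308851e-01,
         5.83132304e+02],
       [ 1.84421289e-01, -1.89805208e-02, -9.82663995e-01,
         8.88573045e+02],
       [ 0.00000000e+00,  0.00000
[... 379 characters left out ...]
6218170976, 'cx': 272.3815644219376, 'cy': 213.22883516597224, 'world_to_cam': array([[ 9.15028875e-01, -4.03152843e-01,  1.37820000e-02,
        -5.62287683e+02],
       [-2.97747985e-01, -6.98055063e-01, -6.51202938e-01,
         1.68569631e+02],
       [ 2.72154911e-01,  5.91765929e-01, -7.58778485e-01,
         8.05250073e+02],
       [ 0.00000000e+00,  0.00000000e+00,  0.00000000e+00,
         1.00000000e+00]])}
chopstick_rest [(array([168., 238.]), 0.55), (array([225., 183.]), 0.5), (array([224., 166.]), 0.21)]
chute [(array([223., 165.]), 0.94), (array([278., 376.]), 0.4)]
tray [(array([277., 373.]), 0.66)]
spare_rest [(array([288., 364.]), 0.91)]
drainer [(array([217.,  95.]), 0.61)]
```

View pics/top0.png

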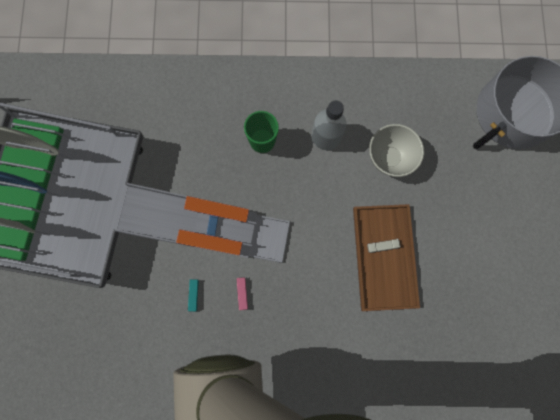

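View pics/side0.png

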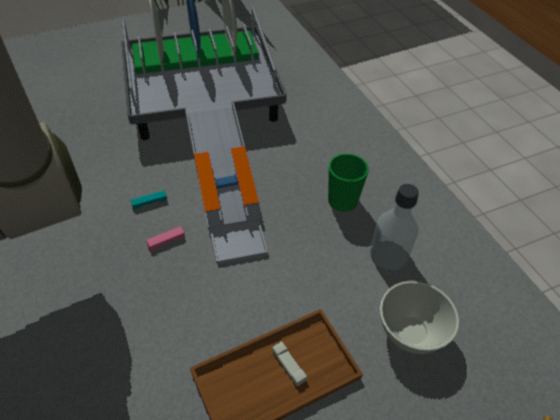

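The top view shows the blue rest at about (212,224), between the orange strips, with the chute rising to the left. The teal and pink look-alikes are at (194,295) and (242,293), and the tray is at (386,258) with the white rest at (383,246). Next I fit the poses.

```bash
cat > h.py <<'E'
import numpy as np,cv2
from scipy.optimize import minimize
from rig import ctrl
def proj(c,P):
    W=c["world_to_cam"];Q=np.asarray(P)@W[:3,:3].T+W[:3,3]
    return np.c_[c["fx"]*Q[:,0]/Q[:,2]+c["cx"],c["fy"]*Q[:,1]/Q[:,2]+c["cy"]]
def back(c,uv,z):
    W=c["world_to_cam"];R=W[:3,:3];o=-R.T@W[:3,3]
    d=R.T@np.array([(uv[0]-c["cx"])/c["fx"],(uv[1]-c["cy"])/c["fy"],1])
    return o+d*(z-o[2])/d[2]
def Rz(a):
    c,s=np.cos(a),np.sin(a);return np.array([[c,-s,0],[s,c,0],[0,0,1.]])
s10=np.radians(10)
Rt=np.array([[np.cos(s10),0,-np.sin(s10)],[0,1,0],[np.sin(s10),0,np.cos(s10)]])
def chuteP(p,pts): # p=X,Y,yaw
    return (np.asarray(pts,float)@Rt.T+[0,0,42])@Rz(p[2]).T+[p[0],p[1],0]
def invchute(p,P):
    return ((np.asarray(P,float)-[p[0],p[1],0])@Rz(p[2])-[0,0,42])@Rt
def boxP(l,w,h,z0=0):
    return np.array([[a*l/2,b*w/2,z] for a in(-1,1) for b in(-1,1) for z in(z0,h)])
def masks(c,polys,shape,S=4):
    m=np.zeros((shape[0]*S,shape[1]*S),np.uint8)
    for P in polys:
        h=cv2.convexHull(proj(c,P).astype(np.float32)).reshape(-1,2)
        cv2.fillConvexPoly(m,np.round((h+.5)*S*16).astype(np.int32),255,shift=4)
    return cv2.resize(m,(shape[1],shape[0]),interpolation=cv2.INTER_AREA)/255.
def fit(views,polyf,p0,step):
    def cost(p):
        return sum(np.abs(masks(c,polyf(p),m.shape)-m).sum()/m.sum() for c,m in views)
    best=None
    sim=np.vstack([p0]+[np.array(p0)+np.eye(len(p0))[i]*step[i] for i in range(len(p0))])
    for _ in range(3):
        r=minimize(cost,sim[0],method="Nelder-Mead",options=dict(initial_simplex=sim,xatol=.01,fatol=1e-4,maxiter=400))
        sim=np.vstack([r.x]+[r.x+np.eye(len(p0))[i]*step[i]*.3 for i in range(len(p0))])
    return r.x,r.fun
def strips(p):
    out=[]
    for s in(-1,1):
        out.append(chuteP(p,[[x,s*y,z] for x in(-130,0) for y in(21,46) for z in(19,22)]))
    return out
def hsv(im): return cv2.cvtColor(im,cv2.COLOR_RGB2HSV)
E
python3 - <<'E'
from h import *
V={}
for n in("top","side"):
    im=cv2.imread(f"pics/{n}0.png")[:,:,::-1].copy();H=hsv(im)
    print(n,[ (p,H[p[1],p[0]]) for p in ([(215,208),(212,224),(400,280),(383,246)] if n=="top" else [(206,180),(227,182),(240,390),(290,365)])])
    V[n]=(ctrl.get_calibration(n),im,H)
c=V["top"][0]
print(back(c,(212,224),36),back(c,(386,258),5),back(c,(383,246),17))
E
```

```text
top [((215, 208), array([ 11, 186, 144], dtype=uint8)), ((212, 224), array([105, 117, 107], dtype=uint8)), ((400, 280), array([ 14, 131,  99], dtype=uint8)), ((383, 246), array([ 35,  19, 160], dtype=uint8))]
side [((206, 180), array([ 14, 255, 144], dtype=uint8)), ((227, 182), array([104, 143, 100], dtype=uint8)), ((240, 390), array([ 16, 169, 101], dtype=uint8)), ((290, 365), array([ 42,  25, 155], dtype=uint8))]
[549.21401609  59.79864006  36.        ] [ 482.95067487 -309.10032679    5.        ] [ 507.3794206  -300.71822642   17.        ]
```

Run:
```python
from h import *
V=[];T=[];B=[]
for n in("top","side"):
    im=cv2.imread(f"pics/{n}0.png")[:,:,::-1].copy();H=hsv(im);c=ctrl.get_calibration(n)
    m=cv2.inRange(H,(5,175,110),(18,255,255)); 
    if n=="side": m[300:]=0
    k,l,st,_=cv2.connectedComponentsWithStats(m); m=np.isin(l,[i for i in range(1,k) if st[i,4]>150]).astype(float)
    print(n,m.sum(),st[1:][st[1:,4]>150].tolist());V.append((c,m))
def sp(p,q=None):
    return [chuteP(p,[[x,s*y,z] for x in(-130,0) for y in(21,p[3]) for z in(19,22)]) for s in(-1,1)]
for vv in(V,V[:1],V[1:]):
    p,f=fit(vv,sp,[549,119,1.45,46],[10,10,.1,3]);print(np.round(p,3),f)
p,f=fit(V,sp,[549,119,1.45,46],[10,10,.1,3])
for (c,m),n in zip(V,("top","side")):
    im=cv2.imread(f"pics/{n}0.png");im=cv2.resize(im,None,fx=4,fy=4,interpolation=cv2.INTER_CUBIC)
    for P in sp(p): cv2.polylines(im,[np.round((cv2.convexHull(proj(c,P).astype(np.float32))+.5)*4).astype(np.int32)],True,(255,0,255),1)
    for P in([[120,46,0],[-30,46,0],[-120,22,0],[-150,22,0],[-150,-22,0],[-120,-22,0],[-30,-46,0],[120,-46,0]],):
        cv2.polylines(im,[np.round((proj(c,chuteP(p,P))+.5)*4).astype(np.int32)],True,(0,255,0),1)
    u=int(proj(c,chuteP(p,[[-50,0,0]]))[0][0]*4);v=int(proj(c,chuteP(p,[[-50,0,0]]))[0][1]*4)
    a,b=max(v-300,0),max(u-400,0);cv2.imwrite(f"pics/{n}_fit.png",im[a:a+600,b:b+800])
```

```text
top 1429.0 [[186, 197, 62, 24, 699], [178, 231, 63, 23, 730]]
side 1640.0 [[231, 147, 27, 58, 803], [194, 152, 26, 59, 837]]
[556.359 123.915   1.391  47.023] 0.3028403461266737
[556.498 122.473   1.391  46.372] 0.17187667229242992
[556.233 125.471   1.39   47.849] 0.10026303204208513
```

View pics/top_fit.png

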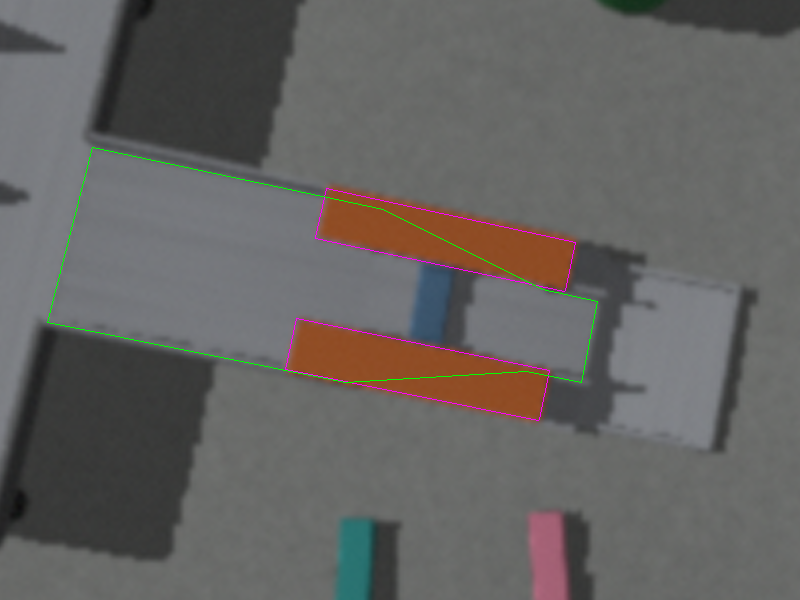

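View pics/side_fit.png

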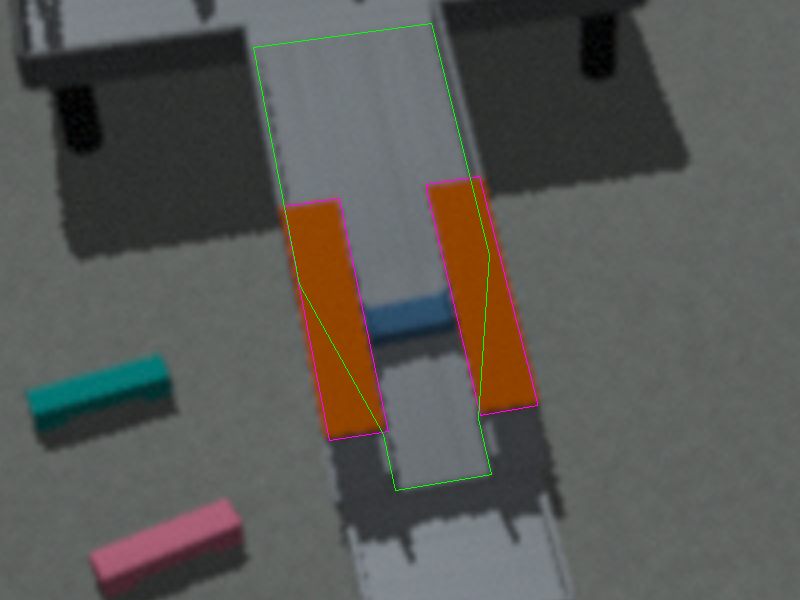

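```bash
cat >> h.py <<'E'
CH=np.array([556.36,123.9,1.391,47.])
def restlocal():
    return [np.array([[a*9,y,z] for a in(-1,1) for y in(y0,y1) for z in(0,h)]) for y0,y1,h in((-33,-18,14),(-18,18,10),(18,33,14))]
def restinchute(q): # q=x,y,yaw in chute
    return [chuteP(CH,P@Rz(q[2]).T+[q[0],q[1],0]) for P in restlocal()]
def fitrest(views,q0,occ=True):
    sm=[masks(c,strips(CH),m.shape) if occ else 0 for c,m in views]
    def cost(q):
        return sum(np.abs(masks(c,restinchute(q),m.shape)*(1-s)-m).sum()/m.sum() for (c,m),s in zip(views,sm))
    r0=None
    for dx in(-6,0,6):
        sim=np.array([q0,q0,q0,q0],float);sim[:,0]+=dx;sim[1,0]+=5;sim[2,1]+=5;sim[3,2]+=.15
        r=minimize(cost,sim[0],method="Nelder-Mead",options=dict(initial_simplex=sim,xatol=.01,fatol=1e-4))
        if r0 is None or r.fun<r0.fun:r0=r
    return r0.x,r0.fun
def bluemask(im,roi=None):
    m=cv2.inRange(hsv(im),(98,80,50),(118,255,255))
    if roi: k=np.zeros_like(m);k[roi[1]:roi[3],roi[0]:roi[2]]=1;m=m*k
    k,l,st,_=cv2.connectedComponentsWithStats(m)
    i=1+np.argmax(st[1:,4]);return (l==i).astype(float),st[i]
E
python3 - <<'E'
from h import *
V=[]
for n,roi in(("top",(110,190,250,260)),("side",(190,100,260,230))):
    im=cv2.imread(f"pics/{n}0.png")[:,:,::-1].copy()
    m,st=bluemask(im,roi);print(n,st);V.append((ctrl.get_calibration(n),m))
for v in(V,V[:1],V[1:]):print(fitrest(v,[-65,0,0]))
# tray & white
c,c2=V[0][0],V[1][0]
TV=[];WV=[]
for n,cc,cut in(("top",c,None),("side",c2,None)):
    im=cv2.imread(f"pics/{n}0.png")[:,:,::-1].copy();H=hsv(im)
    m=cv2.inRange(H,(8,90,40),(22,255,255))
    if n=="top": m[:,:340]=0;m[:195]=0
    else: m[:300]=0
    k,l,st,_=cv2.connectedComponentsWithStats(m);i=1+np.argmax(st[1:,4]);m=(l==i).astype(np.uint8)
    cs,_=cv2.findContours(m,cv2.RETR_EXTERNAL,cv2.CHAIN_APPROX_NONE);m[:]=0;cv2.drawContours(m,cs,-1,1,-1)
    TV.append((cc,m.astype(float)));print(n,st[i])
    x,y,w,h,_=st[i];w8=cv2.inRange(H,(0,0,90),(180,70,255));mm=np.zeros_like(w8);mm[y+3:y+h-3,x+3:x+w-3]=1;w8=w8*mm*m
    k,l,st,_=cv2.connectedComponentsWithStats(w8);i=1+np.argmax(st[1:,4]);WV.append((cc,(l==i).astype(float)));print("white",st[i])
tf=lambda p:[boxP(220,120,16)@Rz(p[2]).T+[p[0],p[1],0]]
wf=lambda p:[P@Rz(p[2]).T+[p[0],p[1],5] for P in restlocal()]
for v in(TV,TV[:1],TV[1:]):
    # guess long axis roughly along world x
    print("tray",fit(v,tf,[482,-309,0],[8,8,.2]))
for v in(WV,WV[:1],WV[1:]):
    print("white",fit(v,wf,[507,-300,1.57],[8,8,.2]))
E
```

```text
top [207 216  11  19 146]
side [215 174  22  14 199]
(array([-6.40308220e+01, -5.53417964e-01,  2.76423694e-02]), np.float64(0.5342122747108905))
(array([-6.42979478e+01,  2.25850464e+00,  9.07714774e-03]), np.float64(0.24064116541056388))
(array([-6.31070714e+01,  6.17351255e-01,  4.85806537e-02]), np.float64(0.2835362510360337))
top [ 354  205   66  106 5605]
white [367 239  33  14 300]
side [  190   309   172   111 10998]
white [272 341  35  42 521]
tray (array([ 4.85218717e+02, -3.06319233e+02,  5.49648127e-02]), np.float64(0.0465292692464041))
tray (array([ 4.86325058e+02, -3.07108575e+02,  5.45387388e-02]), np.float64(0.024212715389185974))
tray (array([ 4.84349953e+02, -3.05692361e+02,  5.75898080e-02]), np.float64(0.012022155451141716))
white (array([ 5.09358002e+02, -3.01274798e+02,  1.63965957e-01]), np.float64(0.3760135486056226))
white (array([ 509.39266012, -301.61717613,    3.31182895]), np.float64(0.07694117647058822))
white (array([ 5.08824750e+02, -2.98409161e+02,  1.45910917e-01]), np.float64(0.2749538971058673))
```

```bash
cat >> h.py <<'E'
from scipy.spatial.transform import Rotation as Ro
CHR=Rz(CH[2])@Rt
TRAY=np.array([485.2,-306.3,.055])
def tool_R(jaw,down): # jaw dir = tool z, down = tool y
    y=np.array(down,float);y/=np.linalg.norm(y);z=np.array(jaw,float);z-=y*(z@y);z/=np.linalg.norm(z)
    return np.c_[np.cross(y,z),y,z]
def cur():
    s=ctrl.sense();q=s["ee_rot"];return s,Ro.from_quat([q[1],q[2],q[3],q[0]]).as_matrix()
def delta(p,R):
    s,Rc=cur();return np.round(Rc.T@(np.array(p)-s["eef_pos"])/10,2),np.round(Ro.from_matrix(Rc.T@R).as_rotvec(),3)
def Rch(sg=1): return tool_R(sg*CHR[:,0],-CHR[:,2])
E
python3 - <<'E'
from h import *
s,R=cur();print(R.round(3))
for sg in(1,-1):print(sg,delta(chuteP(CH,[[-96,0,75]])[0],Rch(sg)))
print(chuteP(CH,[[-96,0,75],[-96,0,2]]))
E
```

```text
[[-0.956 -0.     0.294]
 [-0.294 -0.    -0.956]
 [ 0.    -1.     0.   ]]
1 (array([-51.87,  13.21, -38.42]), array([ 0.057, -2.654,  0.232]))
-1 (array([-51.87,  13.21, -38.42]), array([-0.171,  0.477,  0.042]))
[[537.1242103   18.06877811  99.19035642]
 [539.39110576  30.54075457  27.29939045]]
```

```bash
python3 -m inch '[-51.87,10,-38.42,-0.171,0.477,0.042,-51.87,10,-38.42,-0.171,0.477,0.042,-51.87,10,-38.42,-0.171,0.477,0.042,-51.87,10,-38.42,-0.171,0.477,0.042,-51.87,10,-38.42,-0.171,0.477,0.042,-51.87,10,-38.42,-0.171,0.477,0.042,-51.87,10,-38.42,-0.171,0.477,0.042,-51.87,10,-38.42,-0.171,0.477,0.042]' 1 20
python3 - <<'E'
from h import *
print(delta(chuteP(CH,[[-96,0,75]])[0],Rch(-1)))
E
```

```text
time_s: 1.27
eef_pos: [350.6, -234.8, 180.2]
ee_rot: [-0.058, 0.069, 0.763, -0.64]
force: [0.7, -0.3, 0.4]
grip_width: 0.005
(array([-13.82,  12.87, -26.38]), array([-0.   , -0.   , -0.001]))
```

```bash
python3 -m inch '[-13.82,12.8,-26.4,0,0,0,-13.82,12.8,-26.4,0,0,0,-13.82,12.8,-26.4,0,0,0,-13.82,12.8,-26.4,0,0,0,-13.82,12.8,-26.4,0,0,0,-13.82,12.8,-26.4,0,0,0,-13.82,12.8,-26.4,0,0,0,-13.82,12.8,-26.4,0,0,0]'; python3 -m inch '[0,0,0,0,0,0,0,0,0,0,0,0]'
python3 - <<'E'
from h import *
s,R=cur();print(invchute(CH,s["eef_pos"]),delta(chuteP(CH,[[-96,0,75]])[0],Rch(-1)))
for n in("top","wrist"):
    im=ctrl.capture(n);cv2.imwrite(f"pics/{n}1.png",im[:,:,::-1])
im=ctrl.capture("side");cv2.imwrite("pics/side1.png",cv2.resize(im[100:300,120:390],None,fx=2.9,fy=2.9)[:,:,::-1])
E
```

```text
time_s: 1.93
eef_pos: [537.2, 19.2, 99.3]
ee_rot: [-0.057, 0.068, 0.763, -0.64]
force: [0.3, -0.1, 0.6]
grip_width: 0.002
time_s: 2.1
eef_pos: [536.2, 17.8, 99.5]
ee_rot: [-0.057, 0.067, 0.763, -0.64]
force: [0.1, -0.8, 0.7]
grip_width: -0.002
[-96.42653369   0.86843445  75.35120589] (array([-0.09,  0.04, -0.04]), array([-0.   ,  0.003,  0.001]))
```

View pics/wrist1.png

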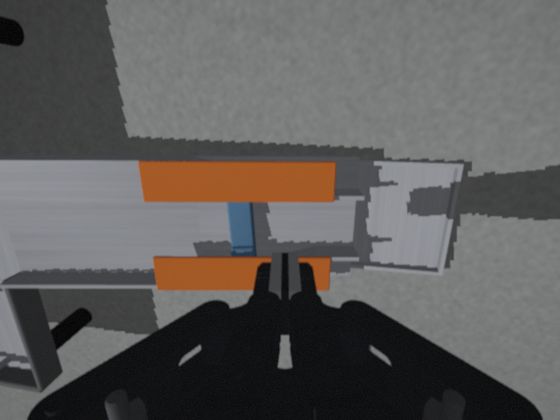

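View pics/side1.png

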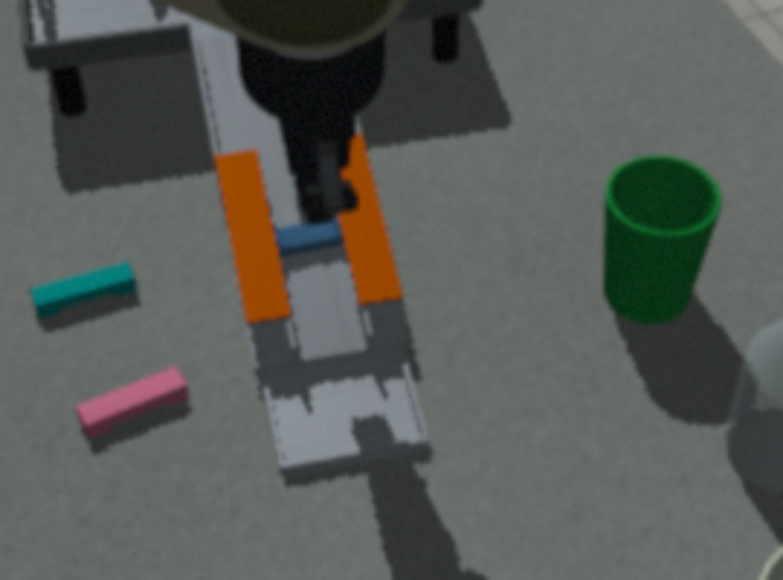

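Run:
```python
from h import *
c=ctrl.get_calibration("wrist")
im=cv2.imread("pics/wrist1.png")
m=cv2.inRange(hsv(im[:,:,::-1].copy()),(5,175,110),(18,255,255))/255.
for P in strips(CH):print(cv2.convexHull(proj(c,P).astype(np.float32)).reshape(-1,2).round().tolist())
black=cv2.inRange(im,(0,0,0),(60,60,60));black[:240]=0
fin=cv2.dilate((cv2.inRange(cv2.cvtColor(im,cv2.COLOR_BGR2GRAY),0,75)*0+0),None)
occ=np.zeros(m.shape,bool);occ[240:,240:335]=1;occ[300:]=1
def cost(p):
    s=masks(c,strips(p),m.shape);return np.abs(s-m)[~occ].sum()/m.sum()
sim=np.array([CH[:3]]*4);sim[1,0]+=4;sim[2,1]+=4;sim[3,2]+=.03
r=minimize(cost,sim[0],method="Nelder-Mead",options=dict(initial_simplex=sim,xatol=.01,fatol=1e-4));print(r.x,r.fun,cost(CH[:3]))
```

```text
[[333.0, 163.0], [331.0, 199.0], [140.0, 199.0], [135.0, 163.0], [137.0, 162.0], [332.0, 162.0]]
[[328.0, 255.0], [327.0, 284.0], [154.0, 285.0], [149.0, 255.0], [151.0, 253.0], [328.0, 253.0]]
[554.99945917 121.64703175   1.40016508] 0.08180509527754765 0.11536350455675227
```

```bash
python3 -m inch '[0,2.5,0,0,0,0,0,4.5,0,0,0,0,0,6,0,0,0,0,0,6.8,0,0,0,0,0,7.1,0,0,0,0,0,7.1,0,0,0,0]'; python3 -m inch '[0,0.2,0,0,0,0,0,0.2,0,0,0,0]'
python3 - <<'E'
from h import *
s,R=cur();print(invchute(CH,s["eef_pos"]),s["force"])
E
```

```text
time_s: 2.75
eef_pos: [538.4, 28.1, 30.3]
ee_rot: [-0.058, 0.069, 0.763, -0.64]
force: [0.2, -0.1, -0.1]
grip_width: 0.002
time_s: 2.92
eef_pos: [538.8, 28.7, 28.8]
ee_rot: [-0.057, 0.069, 0.763, -0.64]
force: [0.0, -0.7, -0.6]
grip_width: 0.001
[-97.654431     0.24832847   3.8291761 ] [ 0.04775582 -0.69404033 -0.55655727]
```

```bash
python3 -m inch '[0,0,-0.5,0,0,0,0,0,-1,0,0,0,0,0,-1.5,0,0,0,0,0,-2,0,0,0,0,0,-2.6,0,0,0,0,0,-3.2,0,0,0,0,0,-3.8,0,0,0,0,0,-4.4,0,0,0]'
python3 - <<'E'
from h import *
s,R=cur();print(invchute(CH,s["eef_pos"]),s["force"])
im=ctrl.capture("wrist");cv2.imwrite("pics/wrist2.png",im[:,:,::-1])
E
```

```text
time_s: 3.58
eef_pos: [546.6, 71.9, 36.3]
ee_rot: [-0.057, 0.069, 0.763, -0.641]
force: [-1.0, -5.5, 4.6]
grip_width: 0.001
[-53.0830551    0.29040798   3.56029231] [-0.99020978 -5.45320586  4.59740233]
```

View pics/wrist2.png

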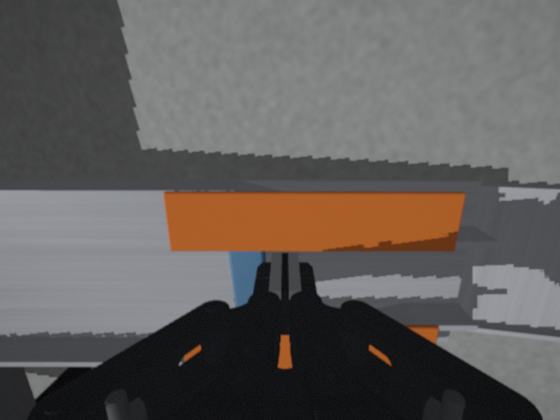

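```bash
python3 -m inch '[0,-0.15,0,0,0,0,0,-0.15,-0.5,0,0,0,0,-0.15,-1.0,0,0,0,0,-0.15,-1.5,0,0,0]'
python3 - <<'E'
from h import *
s,R=cur();print(invchute(CH,s["eef_pos"]),CHR.T@s["force"])
im=ctrl.capture("wrist");cv2.imwrite("pics/wrist3.png",im[:,:,::-1])
im=ctrl.capture("side");cv2.imwrite("pics/side3.png",cv2.resize(im[100:300,120:390],None,fx=2.9,fy=2.9)[:,:,::-1])
E
```

```text
time_s: 3.97
eef_pos: [548.7, 86.6, 39.8]
ee_rot: [-0.058, 0.069, 0.763, -0.64]
force: [-0.7, -1.1, 0.5]
grip_width: -0.001
[-37.9228549    0.90562537   4.42274562] [-1.05598233  0.46863822  0.6771894 ]
```

View pics/wrist3.png

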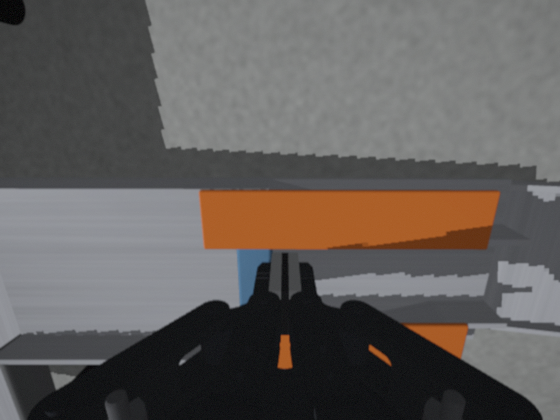

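View pics/side3.png

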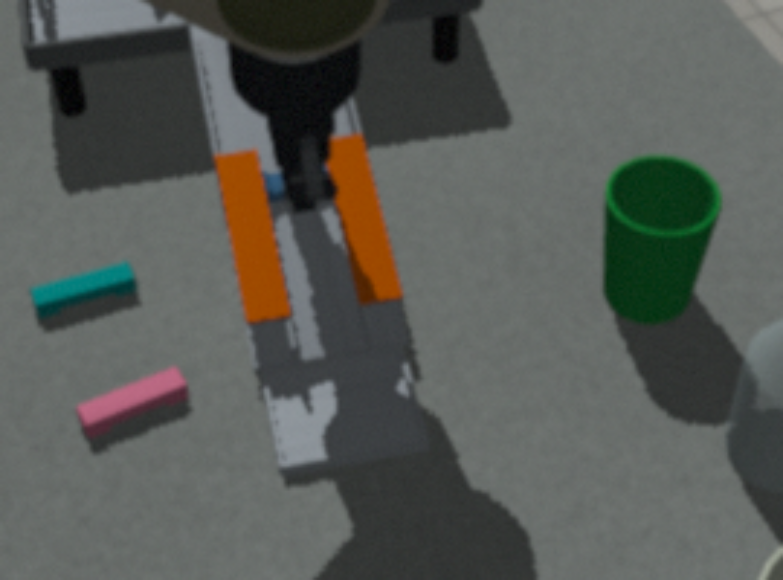

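```bash
python3 -m inch '[0,0,-0.8,0,0,0,0,0,-1.6,0,0,0,0,0,-2.4,0,0,0,0,0,-3.2,0,0,0,0,0,-4,0,0,0,0,0,-4.8,0,0,0,0,0,-5.4,0,0,0,0,0,-6,0,0,0]';  python3 -m inch '[0,0,0,0,0,0,0,0,0,0,0,0]'
python3 - <<'E'
from h import *
s,R=cur();print(invchute(CH,s["eef_pos"]),CHR.T@s["force"])
im=ctrl.capture("wrist");cv2.imwrite("pics/wrist4.png",im[:,:,::-1])
E
```

```text
time_s: 4.73
eef_pos: [559.4, 144.8, 50.4]
ee_rot: [-0.057, 0.069, 0.763, -0.64]
force: [-0.5, -0.3, -0.6]
grip_width: 0.003
time_s: 4.9
eef_pos: [559.3, 144.3, 50.3]
ee_rot: [-0.057, 0.069, 0.763, -0.64]
force: [-0.1, 0.8, -1.3]
grip_width: 0.002
[21.71167489  0.74262033  4.59530105] [ 0.54144118  0.25399652 -1.39422049]
```

View pics/wrist4.png

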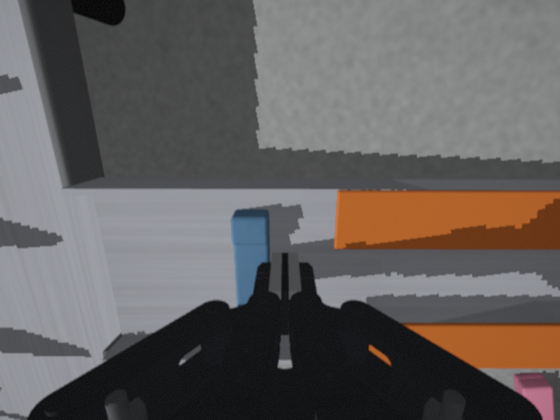

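```bash
python3 -m inch '[0,0,0.4,0,0,0,0,-1.5,0.4,0,0,0,0,-4,0.4,0,0,0,0,-7,0.4,0,0,0,0,-7,0.4,0,0,0,0,-7,0.4,0,0,0]'
python3 - <<'E'
from h import *
s,R=cur();print(invchute(CH,s["eef_pos"]),CHR.T@s["force"])
c=ctrl.get_calibration("wrist");im=ctrl.capture("wrist");cv2.imwrite("pics/wrist5.png",im[:,:,::-1])
m,st=bluemask(im);print(st)
ct=ctrl.get_calibration("top");it=ctrl.capture("top");mt,st=bluemask(it,(110,160,250,260));print(st)
cv2.imwrite("pics/top5.png",cv2.resize(it[130:290,60:280],None,fx=3.6,fy=3.6)[:,:,::-1])
for v in([(c,m)],[(ct,mt)]):
    print(fitrest(v,[42,0,0],False))
E
```

```text
time_s: 5.45
eef_pos: [557.1, 127.5, 119.8]
ee_rot: [-0.057, 0.07, 0.763, -0.64]
force: [-0.2, 0.1, 0.6]
grip_width: -0.001
[ 1.71307094e+01 -4.40754657e-02  7.59519655e+01] [0.11644119 0.25224315 0.54131951]
[ 242  180   27   87 2030]
[157 222   2   1   2]
(array([ 3.86845232e+01,  2.13412496e+00, -1.81615584e-02]), np.float64(0.114131169709263))
(array([27.72006513, 22.55969176,  0.81049462]), np.float64(154.2549019607843))
```

View pics/wrist5.png

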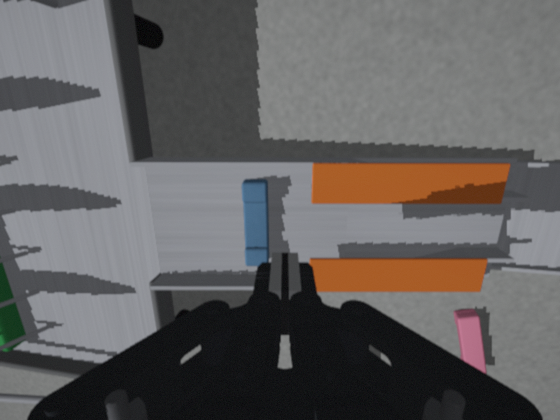

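View pics/top5.png

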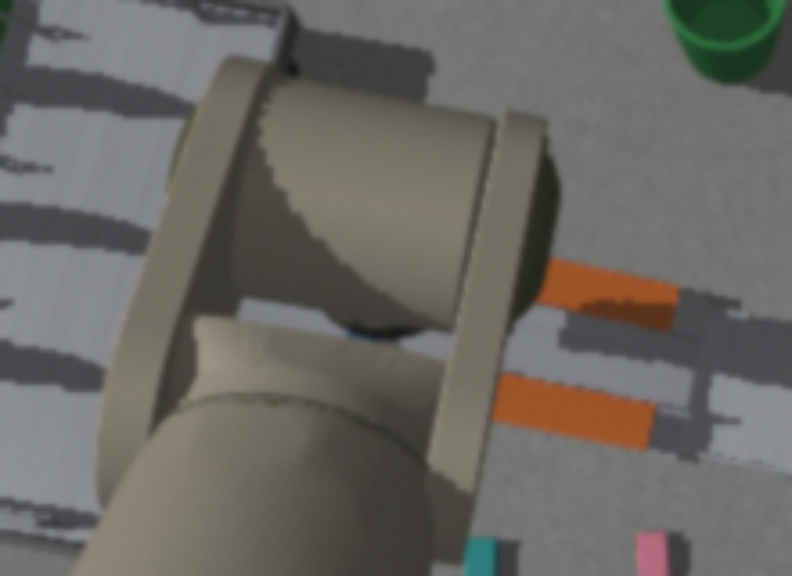

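Run:
```python
from h import *
c=ctrl.get_calibration("wrist");im=cv2.imread("pics/wrist5.png")
for P in strips(CH):print(cv2.convexHull(proj(c,P).astype(np.float32)).reshape(-1,2).round().tolist())
v=im.copy()
for P in strips(CH)+restinchute([38.7,2.1,-.018]): cv2.polylines(v,[np.round(cv2.convexHull(proj(c,P).astype(np.float32))).astype(np.int32)],True,(255,0,255),1)
cv2.imwrite("pics/ov5.png",v)
print(delta(chuteP(CH,[[38.7,1.5,76]])[0],Rch(-1)@Ro.from_rotvec([0,0.018,0]).as_matrix()))
```

```text
[[512.0, 163.0], [503.0, 200.0], [310.0, 200.0], [309.0, 199.0], [310.0, 162.0], [509.0, 162.0]]
[[490.0, 256.0], [482.0, 286.0], [307.0, 286.0], [307.0, 284.0], [308.0, 254.0], [487.0, 254.0]]
(array([ 0.04, -0.22, -2.17]), array([-0.   ,  0.018,  0.001]))
```

View pics/ov5.png

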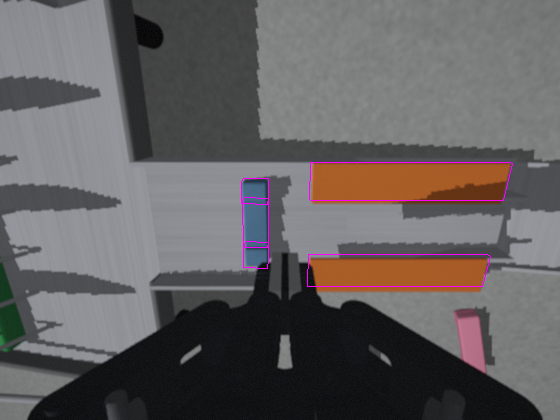

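```bash
python3 -m inch '[0.04,0,-1,0,0.018,0,0.04,0,-2.17,0,0.018,0,0.04,0,-2.17,0,0.018,0,0.04,0,-2.17,0,0.018,0,0.04,0,-2.17,0,0.018,0]' 0 40
python3 - <<'E'
from h import *
s,R=cur();print(invchute(CH,s["eef_pos"]))
c=ctrl.get_calibration("wrist");im=ctrl.capture("wrist");cv2.imwrite("pics/wrist6.png",im[:,:,::-1])
m,st=bluemask(im);print(st);print(fitrest([(c,m)],[38.7,2,0],False))
print(delta(chuteP(CH,[[38.7,1.5,4.5]])[0],R))
E
```

```text
time_s: 5.97
eef_pos: [559.6, 149.3, 121.8]
ee_rot: [-0.064, 0.074, 0.762, -0.64]
force: [0.4, -0.6, -0.0]
grip_width: 0.494
[39.08639284  1.34839979 74.13131355]
[ 272  178   26   87 2039]
(array([ 3.88171492e+01,  1.94869913e+00, -4.20353825e-03]), np.float64(0.09594860994912922))
(array([0.02, 6.98, 0.02]), array([ 0., -0., -0.]))
```

View pics/wrist6.png

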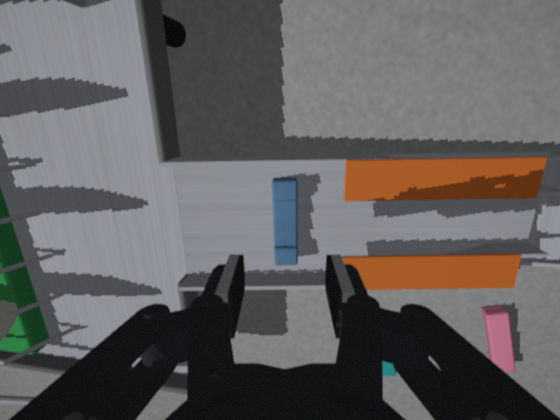

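The rest lies at columns 273–297, centred between the open fingers at about 240 and 330. I'll descend now.

```bash
python3 -m inch '[0,2.5,0,0,0,0,0,4.5,0,0,0,0,0,5.8,0,0,0,0,0,6.5,0,0,0,0,0,6.85,0,0,0,0,0,6.85,0,0,0,0]'
python3 - <<'E'
from h import *
s,R=cur();print(invchute(CH,s["eef_pos"]),CHR.T@s["force"])
im=ctrl.capture("wrist");cv2.imwrite("pics/wrist7.png",im[:,:,::-1])
E
```

```text
time_s: 6.52
eef_pos: [561.9, 160.9, 54.6]
ee_rot: [-0.065, 0.074, 0.762, -0.64]
force: [-0.3, -0.5, -1.1]
grip_width: 0.496
[39.02455555  1.14945266  5.91309106] [-0.75214684  0.15822828 -1.03009315]
```

View pics/wrist7.png

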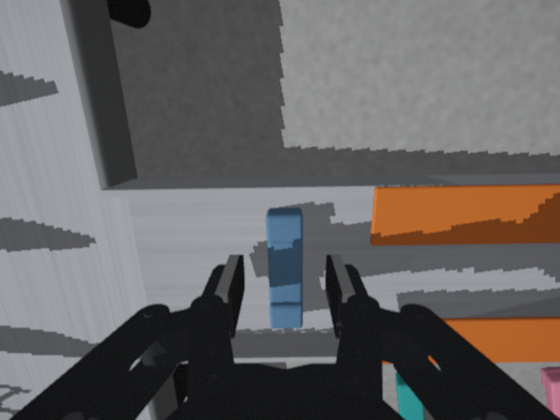

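```bash
python3 -m inch '[0,0.1,0,0,0,0,0,0.1,0,0,0,0,0,0.1,0,0,0,0,0,0.1,0,0,0,0,0,0.1,0,0,0,0,0,0.1,0,0,0,0]' 1 40
python3 - <<'E'
from h import *
s,R=cur();print(invchute(CH,s["eef_pos"]),CHR.T@s["force"],s["grip_width"]*85)
im=ctrl.capture("wrist");cv2.imwrite("pics/wrist8.png",im[:,:,::-1])
E
```

```text
time_s: 7.07
eef_pos: [562.5, 161.1, 54.7]
ee_rot: [-0.064, 0.075, 0.762, -0.64]
force: [-1.3, -1.7, 6.0]
grip_width: 0.186
[39.33971693  0.64949661  5.9549388 ] [-0.83119731  0.93501351  6.22146265] 15.76968893006062
```

View pics/wrist8.png

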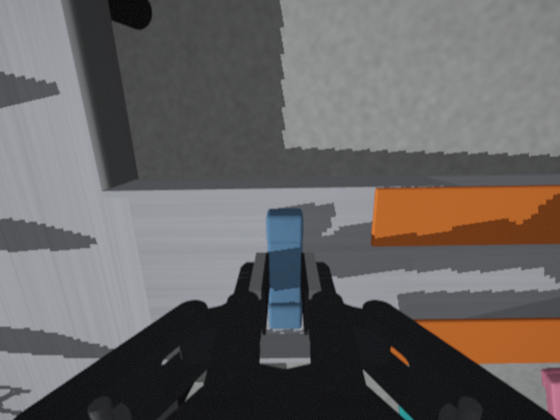

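```bash
python3 -m inch '[0,-0.3,0,0,0,0,0,-0.8,0,0,0,0,0,-1.5,0,0,0,0,0,-2.5,0,0,0,0,0,-3.5,0,0,0,0,0,-4.5,0,0,0,0,0,-5.5,0,0,0,0,0,-6.5,0,0,0,0]'; python3 -m inch '[0,-1,0,0,0,0,0,-2,0,0,0,0,0,-3,0,0,0,0,0,-3,0,0,0,0]'
python3 - <<'E'
from h import *
s,R=cur();print(invchute(CH,s["eef_pos"]),s["force"],s["grip_width"]*85)
im=ctrl.capture("wrist");cv2.imwrite("pics/wrist9.png",im[:,:,::-1])
m,st=bluemask(im);print(st)
R0=tool_R([1,0,0],[0,0,-1])
a=TRAY[2]
for sg in(1,-1):
    Rt_=tool_R(sg*np.array([np.cos(a),np.sin(a),0]),[0,0,-1])
    t=Rz(a)@[-45,0,0]+[TRAY[0],TRAY[1],0]
    print(sg,delta(t+[0,0,150],Rt_),t)
print(s["joints"])
E
```

```text
time_s: 7.78
eef_pos: [560.0, 149.9, 119.2]
ee_rot: [-0.064, 0.075, 0.762, -0.64]
force: [-1.3, 0.4, -0.3]
grip_width: 0.191
time_s: 8.12
eef_pos: [559.9, 144.7, 149.7]
ee_rot: [-0.063, 0.076, 0.762, -0.64]
force: [0.5, -0.2, 0.7]
grip_width: 0.191
[ 39.49452953   0.23509268 102.4425799 ] [ 0.45460816 -0.18047196  0.66620517] 16.259430290454432
[ 266  209   36  119 3934]
1 (array([ 2.79, -8.28, 46.08]), array([ 0.124, -1.818, -0.159])) [ 440.26804534 -308.77375238    0.        ]
-1 (array([ 2.79, -8.28, 46.08]), array([0.148, 1.315, 0.116])) [ 440.26804534 -308.77375238    0.        ]
[-0.02756354  0.46750512  1.50683729  0.18955819  1.1436801   1.66392645]
```

View pics/wrist9.png

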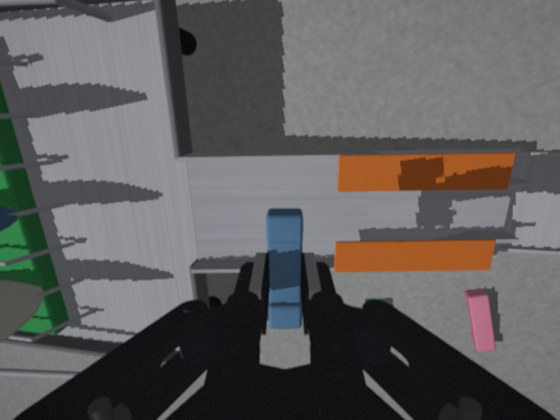

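```bash
python3 -m inch '[0.1,-0.3,1.5,0.005,0.04,0.004,0.25,-0.8,4,0.013,0.115,0.01,0.45,-1.3,7,0.022,0.2,0.018,0.6,-1.9,10.5,0.034,0.3,0.026,0.85,-2.5,14,0.045,0.4,0.035,1.1,-3.2,18,0.058,0.51,0.045,1.3,-4,22,0.07,0.62,0.055,1.45,-4.5,25,0.08,0.71,0.062]'
python3 - <<'E'
from h import *
a=TRAY[2]
t=Rz(a)@[-45,0,0]+[TRAY[0],TRAY[1],150]
print(delta(t,tool_R([-np.cos(a),-np.sin(a),0],[0,0,-1])),cur()[0]["joints"])
E
```

```text
time_s: 8.83
eef_pos: [493.4, -104.1, 148.0]
ee_rot: [-0.312, 0.315, 0.662, -0.604]
force: [0.9, 0.6, -0.6]
grip_width: 0.186
(array([-13.  ,  -1.89,  16.57]), array([0.064, 0.597, 0.054])) [-0.48386102  0.34018915  1.69415725  0.09255805  1.1063212   1.96410867]
```

```bash
python3 -m inch '[-2,-0.3,2.5,0.01,0.09,0.008,-4,-0.6,5,0.02,0.18,0.016,-6,-0.9,7.7,0.03,0.28,0.025,-8.2,-1.2,10.5,0.04,0.38,0.034,-10.3,-1.5,13,0.05,0.47,0.043,-11.8,-1.7,15,0.058,0.54,0.05,-13,-1.9,16.57,0.064,0.597,0.054,-13,-1.9,16.57,0.064,0.597,0.054]'; python3 -m inch '[0,0,0,0,0,0,0,0,0,0,0,0]'
python3 - <<'E'
from h import *
a=TRAY[2]
t=Rz(a)@[-45,0,0]+[TRAY[0],TRAY[1],150]
print(delta(t,tool_R([-np.cos(a),-np.sin(a),0],[0,0,-1])),cur()[0]["joints"])
for n in("wrist","side"):
    im=ctrl.capture(n);cv2.imwrite(f"pics/{n}10.png",im[:,:,::-1])
E
```

```text
time_s: 9.5
eef_pos: [441.8, -309.5, 149.6]
ee_rot: [-0.486, 0.486, 0.514, -0.513]
force: [0.1, 0.1, -1.2]
grip_width: 0.192
time_s: 9.67
eef_pos: [443.1, -305.7, 149.8]
ee_rot: [-0.484, 0.484, 0.516, -0.515]
force: [-0.0, 0.1, -1.3]
grip_width: 0.19
(array([-0.29, -0.02,  0.31]), array([0.001, 0.008, 0.002])) [-0.822671    0.41851393  1.5708653   0.00237473  1.15299183  2.25459262]
```

View pics/wrist10.png

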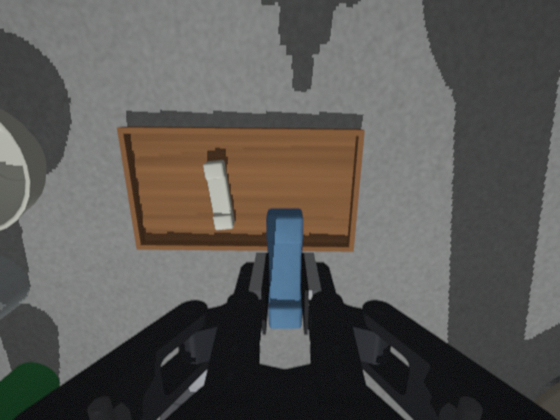

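View pics/side10.png

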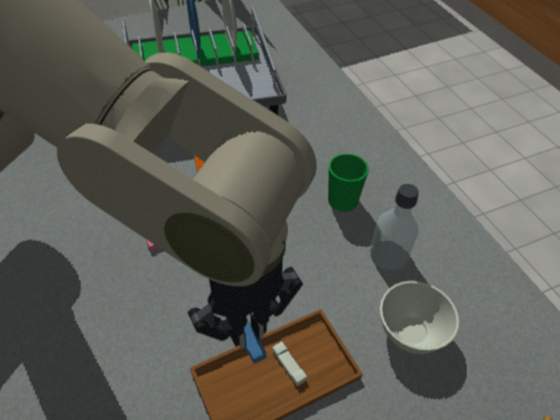

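Run:
```python
from h import *
c=ctrl.get_calibration("wrist");im=cv2.imread("pics/wrist10.png");v=im.copy()
for P in [boxP(220,120,16,16)@Rz(TRAY[2]).T+[TRAY[0],TRAY[1],0]]+[P@Rz(.15).T+[509.2,-300.5,5] for P in restlocal()]:
    cv2.polylines(v,[np.round(cv2.convexHull(proj(c,P).astype(np.float32))).astype(np.int32)],True,(255,0,255),1)
cv2.imwrite("pics/ov10.png",v)
# fit rest pose in tool frame: height along tool y, x-offset, roll about jaw axis
s,R=cur();m,st=bluemask(im[:,:,::-1].copy())
occ=np.zeros(m.shape,bool);occ[:,:266]=1;occ[:,303:]=1
def cost(q):
    # rest axes: z=-tooly, y along toolx ; tilt q[2] about tool z
    A=R@Ro.from_rotvec([0,0,q[2]]).as_matrix()@np.c_[[0,0,1],[1,0,0],[0,-1,0]] if 0 else R@Ro.from_rotvec([0,0,q[2]]).as_matrix()@np.array([[0,1,0],[0,0,-1],[-1,0,0]],float)
    s_=masks(c,[P@A.T+s["eef_pos"]+R@[q[0],q[1],0] for P in restlocal()],m.shape)
    return np.abs(s_-m)[~occ].sum()/m.sum()
b=[]
for t in(-.15,0,.15):
    sim=np.array([[0,0,t]]*4,float);sim[1,0]+=4;sim[2,1]+=4;sim[3,2]+=.05
    r=minimize(cost,sim[0],method="Nelder-Mead",options=dict(initial_simplex=sim,xatol=.01,fatol=1e-4));print(r.x,r.fun)
```

```text
[ 3.46629384 10.72651085  0.02440912] 0.0566376716122947
[ 3.0455092  10.16886513  0.03956542] 0.054115451219938215
[0.80264388 6.33233143 0.11436215] 0.05558965759885018
```

View pics/ov10.png

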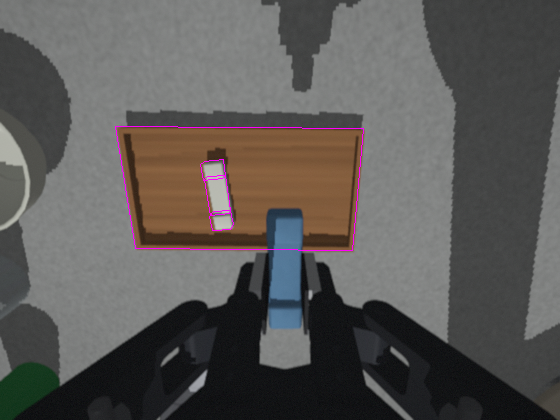

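```bash
python3 -m inch '[-0.1,2,0.1,0,0.008,0,-0.3,5,0.3,0,0.008,0,-0.3,8,0.3,0,0.008,0,-0.3,10.5,0.3,0,0.008,0,-0.3,12,0.3,0,0.008,0,-0.3,12.5,0.3,0,0.008,0,-0.3,12.5,0.3,0,0.008,0,-0.3,12.5,0.3,0,0.008,0]'; python3 -m inch '[0,0,0,0,0,0,0,0,0,0,0,0]'
python3 - <<'E'
from h import *
a=TRAY[2]
t=Rz(a)@[-45,0,0]+[TRAY[0],TRAY[1],11]
print(delta(t,tool_R([-np.cos(a),-np.sin(a),0],[0,0,-1])))
for n in("wrist","side"):
    im=ctrl.capture(n);
    if n=="side": im=cv2.resize(im[280:420,170:380],None,fx=3.8,fy=3.8,interpolation=cv2.INTER_CUBIC)
    cv2.imwrite(f"pics/{n}11.png",im[:,:,::-1])
E
```

```text
time_s: 10.43
eef_pos: [441.4, -309.4, 26.2]
ee_rot: [-0.485, 0.487, 0.514, -0.513]
force: [0.2, 0.3, -0.7]
grip_width: 0.19
time_s: 10.6
eef_pos: [441.4, -309.8, 26.5]
ee_rot: [-0.485, 0.487, 0.514, -0.513]
force: [-0.2, -0.8, -1.4]
grip_width: 0.192
(array([0.11, 1.55, 0.12]), array([ 0.003,  0.   , -0.001]))
```

View pics/side11.png

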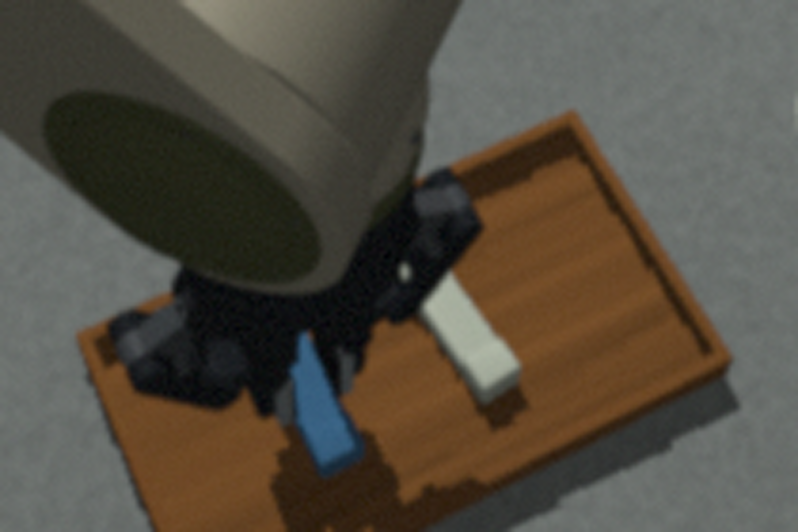

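View pics/wrist11.png

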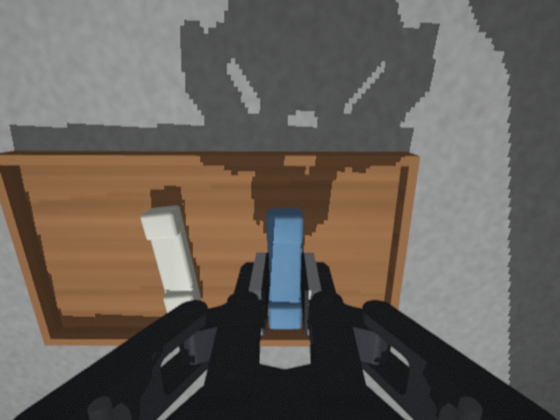

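```bash
python3 -m inch '[0,0.4,0,0,0,0,0,0.8,0,0,0,0,0,1.0,0,0,0,0,0,1.1,0,0,0,0,0,1.1,0,0,0,0]'; python3 -m inch '[0,0.1,0,0,0,0,0,0.1,0,0,0,0]';python3 -m inch '[0,0.1,0,0,0,0,0,0.1,0,0,0,0]';python3 -m inch '[0,0.1,0,0,0,0,0,0.1,0,0,0,0]'
```

```text
time_s: 11.12
eef_pos: [440.8, -309.3, 13.9]
ee_rot: [-0.486, 0.486, 0.514, -0.513]
force: [-0.1, -0.7, -0.8]
grip_width: 0.185
time_s: 11.28
eef_pos: [440.9, -309.4, 13.2]
ee_rot: [-0.486, 0.486, 0.514, -0.513]
force: [-0.2, -0.6, 0.0]
grip_width: 0.186
time_s: 11.45
eef_pos: [440.9, -309.3, 12.2]
ee_rot: [-0.486, 0.486, 0.514, -0.513]
force: [-1.3, -0.3, -0.1]
grip_width: 0.19
time_s: 11.62
eef_pos: [440.9, -309.3, 11.1]
ee_rot: [-0.486, 0.486, 0.514, -0.513]
force: [0.0, 0.5, -0.7]
grip_width: 0.191
```

```bash
python3 -m inch '[0,0.1,0,0,0,0,0,0.1,0,0,0,0]'; python3 -m inch '[0,0.1,0,0,0,0,0,0.1,0,0,0,0]'
```

```text
time_s: 11.78
eef_pos: [441.0, -309.4, 10.8]
ee_rot: [-0.486, 0.486, 0.514, -0.513]
force: [-1.8, 2.0, 5.2]
grip_width: 0.19
time_s: 11.95
eef_pos: [441.0, -309.4, 10.7]
ee_rot: [-0.486, 0.486, 0.514, -0.513]
force: [-4.6, 5.0, 16.9]
grip_width: 0.193
```

```bash
python3 -m inch '[0,-0.1,0,0,0,0,0,-0.12,0,0,0,0]'; python3 -m inch '[0,0,0,0,0,0,0,0,0,0,0,0,0,0,0,0,0,0,0,0,0,0,0,0]' 0.2
python3 - <<'E'
from h import *
im=ctrl.capture("wrist");cv2.imwrite("pics/wrist12.png",im[:,:,::-1])
E
```

```text
time_s: 12.12
eef_pos: [441.1, -309.5, 10.8]
ee_rot: [-0.486, 0.487, 0.514, -0.513]
force: [0.2, 1.0, 2.7]
grip_width: 0.19
time_s: 12.45
eef_pos: [440.9, -309.4, 10.3]
ee_rot: [-0.486, 0.486, 0.514, -0.513]
force: [-1.2, -0.9, 0.7]
grip_width: 0.397
```

View pics/wrist12.png

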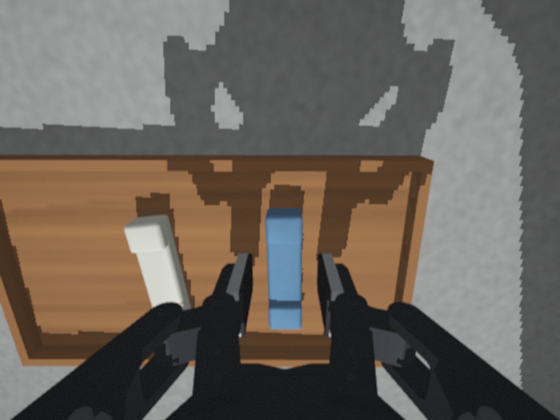

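Both fingers are clear of the blue rest (columns 267–302), which lies flat. I'll raise the gripper and check.

```bash
python3 -m inch '[0,-0.5,0,0,0,0,0,-1.5,0,0,0,0,0,-3.5,0,0,0,0,0,-6,0,0,0,0,0,-9,0,0,0,0,0,-12,0,0,0,0,0,-15,0,0,0,0,0,-16,0,0,0,0]'; python3 -m inch '[-8,0,15,0,0,0,-8,0,15,0,0,0,-8,0,15,0,0,0,-8,0,15,0,0,0,-8,0,15,0,0,0,-8,0,15,0,0,0]'
python3 - <<'E'
from h import *
V=[]
c=ctrl.get_calibration("wrist")
for n in("top","side","wrist"):
    im=ctrl.capture(n);cv2.imwrite(f"pics/{n}13.png",im[:,:,::-1])
    try:
        m,st=bluemask(im,dict(top=(340,195,430,330),side=(150,300,400,420),wrist=(0,0,560,420))[n]);print(n,st)
        V.append((ctrl.get_calibration(n),m))
    except Exception as e:print(e)
for v in V:
    if v[1].sum()>60: print(fit([v],lambda p:[P@Rz(p[2]).T+[p[0],p[1],p[3]] for P in restlocal()],[440,-309,.05,5],[6,6,.1,4]))
E
```

```text
time_s: 13.17
eef_pos: [441.7, -310.5, 175.9]
ee_rot: [-0.483, 0.489, 0.514, -0.513]
force: [-0.0, -0.0, 1.5]
grip_width: 0.398
time_s: 13.67
eef_pos: [293.7, -398.6, 170.5]
ee_rot: [-0.487, 0.487, 0.513, -0.512]
force: [0.9, 0.1, 0.3]
grip_width: 0.401
top [373 272  32   9 231]
side [236 363  29  45 567]
wrist [137 231  26  56 998]
(array([ 4.43922120e+02, -3.09603906e+02,  1.04056881e-01,  3.70174622e+00]), np.float64(0.27367795603089723))
(array([ 4.51342552e+02, -2.83902554e+02,  6.63580500e-02, -5.83931254e+01]), np.float64(0.06598194833488952))
(array([ 4.53238667e+02, -2.95328209e+02,  7.21780969e-02, -1.83591365e+01]), np.float64(0.11176470588235295))
```

View pics/top13.png

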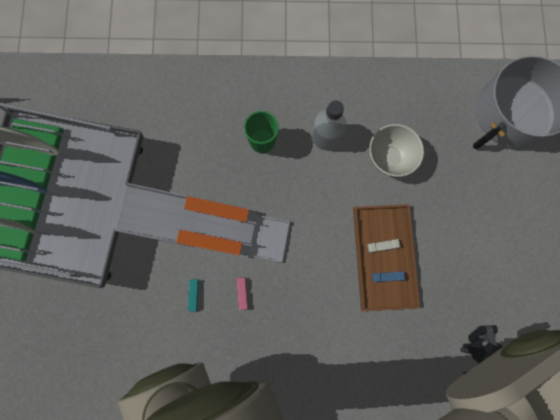

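View pics/side13.png

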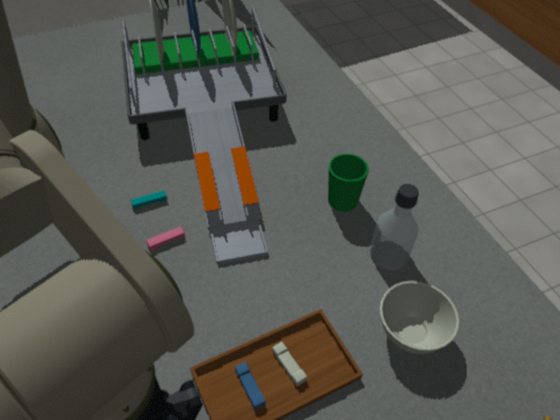

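Run:
```python
from h import *
V=[]
for n,r in(("top",(340,195,430,330)),("side",(150,300,400,420))):
    im=cv2.imread(f"pics/{n}13.png")[:,:,::-1].copy();m,_=bluemask(im,r);V.append((ctrl.get_calibration(n),m))
p,f=fit(V,lambda p:[P@Rz(p[2]).T+[p[0],p[1],p[3]] for P in restlocal()],[440,-309,.05,5],[6,6,.1,4]);print(p,f)
print(Rz(TRAY[2]).T@(np.r_[p[:2],0]-np.r_[TRAY[:2],0]))
s=ctrl.sense();print(s["time_s"],s["force"])
ctrl.finish_job()
```

```text
[ 4.43396069e+02 -3.09200077e+02  6.88066548e-02  5.68626226e+00] 0.5075403898933311
[-41.90014189  -0.59763464   0.        ]
13.8167 [0.58081648 0.09643856 0.50561978]
the job is handed in; nothing more can be done
```

I pushed the blue rest up the chute with the shut fingers until it was out from under the cover. A fit in the wrist picture then put it at about x = 39 mm in the chute. I gripped it across its saddle, lifted it out, turned it level and set it down in the tray. I let go once I felt contact with the tray floor, backed the arm away and handed the job in at 13.8 s; it reports no verdict.

**Last checks:**
- **Blue rest:** a joint fit of the top and side pictures puts it at about x = -42 mm, y = -1 mm in the tray, with its underside at about 5.7 mm (tray floor at 5 mm). It looks right way up and flat, and I did not measure its tilt.
- **Bystanders:** the white rest, bowl, cup and cruet look unmoved in the top and side pictures; I compared them by eye.
- **Robot:** it is clear of everything, with the force reading near zero.

**Disagreements:**
- The side-only and wrist-only fits with height left free gave impossible heights (-58 and -18 mm). They also put the rest 7–26 mm away from the joint fit in x and y. I did not use them, because height is poorly determined from a single view. The joint fit's match to the pictures was only moderate.
- While pushing, the fingers briefly felt about 5 N, probably from rubbing on the chute floor. I raised them 1.5 mm and it stopped.
- Setting the rest down peaked at about 17 N before I eased off and released.

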